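# Open the glue-gun chest and hold its lid up

## Robot

A 6-joint arm with a two-finger parallel gripper is mounted at the origin on the work surface. World frame = base frame: x ahead of the robot, y to its left, z up, the work surface at z = 0. Lengths are in m, angles in rad, forces in N, time in s.
With the tool pointing down it reaches from about 0.35 to 0.85 m from the base axis. Payload 8.1 kg.
Tool frame: the origin (TCP) lies between the finger pads, 19 mm behind the fingertips; this is the grasp point; z points along the fingers, y is the line along which they close (so a half turn about z gives the same grasp; the last joint's range is limited). The gripper opens to 93 mm and grips with 3 to 60 N. Pads are 15 mm wide; open, the fingers measure 128 mm over their backs; the gripper's body (75 mm by 188 mm) begins 65 mm behind the grasp point.
Start: joints at [-1.371, 0.13, 1.488, -0, 1.523, -0.085], TCP at [0.169, -0.576, 0.237] pointing down, gripper open.
Joint ranges: [-2.96, 2.96], [-0.89, 2.26], [0.02, 2.5], [-1.34, 4.48], [0, 2.73], [-2.66, 2.66]. Speed limits (rad/s): [2.39, 2.39, 2.79, 3.14, 3.14, 3.14].

## Interface

Orientations are given as a rotation vector (axis times angle).
In Python, from plant import robot gives the robot as it stands.
- The arm moves only by the tool advance, called after ">>>" as name(argument=value, ...), one argument or row to a line, values as JSON. Schema: {"type":"object","properties":{"deltas":{"type":"object","properties":{"jaw":{"type":"array","items":{"type":"number"},"minItems":1,"maxItems":20},"tx":{"type":"array","items":{"type":"number"},"minItems":1,"maxItems":20},"ty":{"type":"array","items":{"type":"number"},"minItems":1,"maxItems":20},"tz":{"type":"array","items":{"type":"number"},"minItems":1,"maxItems":20},"rz":{"type":"array","items":{"type":"number"},"minItems":1,"maxItems":20}},"additionalProperties":false,"required":["jaw","tx","ty","tz","rz"]},"grip_force":{"type":"number"},"only":{"type":"string"},"quiet":{"type":"boolean"},"lines":{"type":"string"}},"required":["deltas"],"additionalProperties":false}. deltas is an object with one list for each field, all of the same length, 1 to 20, a row being the entries at one place: jaw (the finger opening in m), tx, ty, tz (the shift in units of 50 mm), rz (a turn about the tool's z in units of 0.05 rad); each row shifts and turns the commanded pose from where the row before left it, along the tool's axes as they then stand; what a row does not reach is not made up. A row lasts 1/10 s, in which the tool goes at most 0.05 m and 0.15 rad, less where a joint would pass 70% of its speed; a pose out of reach is approached as far as the arm can. The fingers move at their own pace and stop on an object; grip_force is the grip in N (left out, the last holds). Time passes only in rows, so rows that do not move let the fingers close. The tool returns the time, the measured TCP pose, the force, the opening and the grip force at its end. only (a regular expression) keeps the lines of the reply that match it, lines (a string "A,B") keeps lines A to B, and quiet returns only ok. Input that does not fit is refused with a message, and nothing moves.
- robot.read_state(): the state, without advancing time (a new reading comes with each control period).
- robot.read_camera(name): name is "side" or "top" or "wrist"; returns a dict with "image" (400x640x3 uint8, red, green, blue), "fx", "fy", "cx", "cy" (pixels), "R" (3x3) and "t" (3): a world point X has camera coordinates R X + t. Camera axes: x right, y down, z forward; pixel columns grow to the right and rows downward; lengths in m; the calibration is good to about 2 mm. A picture is of the moment at which its call begins. There is no depth.
- robot.close_job(): hands the job in; it is judged then, once.
The state is a dict: "t": time; "q": joint angles; "dq": joint speeds; "joint_torque": joint torques, N m; "tool_pos": TCP position; "orientation": TCP orientation; "force": force on the tool from outside, world axes, zero at the start; "wrist_torque": the same for the moment, N m; "opening": finger opening in m; "gripper_force": force on a finger pad.
Only numpy, scipy, OpenCV 4.12 (cv2) and the standard library are available. Lean on these libraries where they do the work, as an engineer would, in place of code of your own. Each camera call takes 0.05 s, during which the arm holds its last target. There are 200 camera calls.

## Task

I need both hands in the glue-gun chest, so hold its lid up for me. Its slide catch does not always take: before touching the catch, tug the lid by the bow handle on top to feel whether it is caught, without wrenching at it; if it is, slide the catch along by its thumb-piece to release it. Then raise the lid by the handle to about 60 degrees and finish while still holding it there, leaving the things around the chest where they are.

Things in the scene. Friction and masses are not known exactly. Their poses are not given: they have to be found in the camera images.
- chest: Plywood chest, fixed to the table, 200 mm deep (its x) by 360 mm wide (its y); walls 100 mm high, 124 mm to the top of the closed lid. Origin at the centre of its underside; its front, with the catch, faces its own -x (towards the robot, yaw up to 26 degrees).
- hinge (a point): Middle of the lid's hinge line along the back top edge of the chest: 102 mm behind the chest's centre (its +x), 100 mm high; the hinge axis runs along its y.
- lid (a joint): Lid angle (rad): 0 shut, grows as the front edge rises, stop at 1.75. Plywood, about 0.5 kg, no stay: let go below 1.5 rad it falls shut. When the catch holds, the lid still rattles by about 0.02 rad (4 mm at the front edge, 3 mm at the handle) and then stops hard; when not, it simply comes up with 2.5 to 4.5 N at the handle.
- handle (a point): Centre of the bow handle's bar on the lid: round steel bar 12 mm thick along the chest's y, 74 mm clear between its legs, centre line 34 mm above the lid's top; when shut it is 158 mm above the table, 42 mm behind the front edge, and 160 mm before and 58 mm above the hinge line. Moves with the lid; axes the lid's (x to the back, y along the bar, z off the lid's top).
- catch (a joint): Travel (m) of the slide catch on the chest's front, along the chest's +y (to the left as the robot sees it), 0 to 0.024 stop. Stays where put (about 2.5 N to slide). Starts anywhere from 0 to 0.008; as its striker sits loose out of sight, this does not show whether it has caught. Beyond 0.018 it is always free.
- thumb_piece (a point): Middle of the upper part of the catch's upturned steel thumb-piece, before the chest's front: a block 12 x 12 mm (x, y), from 71 to 119 mm above the table; this point is 103 mm above the table and 30.5 mm before the front face. Nothing on either side; 10 mm of air to the catch's case behind it. Axes the chest's.
- glue_gun_red: Bystander: red hot-glue gun lying on its side right of the chest, about 220 x 120 x 36 mm; origin on the table under its barrel.
- glue_gun_mint: Bystander: pale green hot-glue gun lying on its side on the left of the table, same size and origin.
- paint_tube: Bystander: white paint tube standing on its cap left of the chest, 50 mm thick, 166 mm tall; origin at its foot.
- towel_roll: Bystander: standing paper-towel roll, 112 mm thick, 225 mm tall; origin at its foot.
- cottage: Bystander: little cottage ornament with a dark green tiled cone roof, 100 mm thick, 157 mm tall; origin at its foot.
- brush_jar: Bystander: white jar left of the chest with paint brushes in it, 68 mm thick, about 200 mm tall over the brushes; origin at its foot.
- tape_roll: Bystander: masking-tape roll lying flat before the chest's right front corner, 100 mm across, 24 mm high; origin at its foot.

How it is judged:
By the outcome, as a careful person would: the job done as asked, in the order asked, and still so for the second after the job is handed in, while the arm keeps its last pose, push and grip.
It also fails if it takes over 58 s, if anything falls off the work surface, if the arm or the gripper's body presses on something with over 40 N, if the wrist force passes 120 N, or if a joint passes its speed limit or range.

## Working session

There is one attempt and no reset: what is moved stays moved. The work goes in short steps, Python scripts to look and compute and a tool call to move; the robot and the scene stay as the last step left them, time stands still between calls to the robot, and variables do not carry over. Pictures are saved under pics/ and viewed, at most 10 in all, crops included, and the job is handed in when it is done.

```bash
ls; mkdir -p pics; python3 - <<'E'
from plant import robot
import cv2,json
for n in("top","side"):
    c=robot.read_camera(n);cv2.imwrite(f"pics/{n}0.png",c["image"][:,:,::-1])
    print(n,c["fx"],c["fy"],c["cx"],c["cy"],c["R"],c["t"])
s=robot.read_state();print(s)
E
```

```text
pics
plant.py
top 415.67965333587466 415.67965333587466 325.035950264085 205.0635019120766 [[-0.01467235 -0.99988753 -0.00310541]
 [-0.99143138  0.0149513  -0.12977012]
 [ 0.12980195  0.00117476 -0.99153924]] [0.12297277 0.55139941 1.55487623]
side 374.0559722174964 374.0559722174964 318.77238338898826 200.64897014358542 [[-0.1151767   0.99328295 -0.01110441]
 [ 0.78032424  0.08355425 -0.61976832]
 [-0.61467748 -0.08004791 -0.78470627]] [-0.06175527 -0.35398805  1.76155259]
{'t': 0.1, 'q': array([-1.37135261e+00,  1.31062860e-01,  1.48915582e+00,  2.09511036e-05,
        1.52298956e+00, -8.54047487e-02]), 'dq': array([ 7.46812901e-04, -7.03347710e-04, -3.50444794e-03, -8.15818723e-04,
       -1.71095925e-05,  4.18474531e-05]), 'joint_torque': array([ 1.30668468e-03, -5.61341929e+01, -4.93095767e+01,  7.71426922e-02,
        2.90175725e-02, -2.17341255e-05]), 'tool_pos': array([ 0.16853959, -0.57535207,  0.23651392]), 'orientation': array([-3.10818583e+00, -4.45697065e-01,  1.11747561e-04]), 'force': array([-0.29214972, -0.11534334, -0.42002901]), 'wrist_torque': array([ 0.04179561,  0.0087436 , -0.00676593]), 'gripper_force': 0.0, 'opening': 0.09295331777136222}
```

View pics/top0.png

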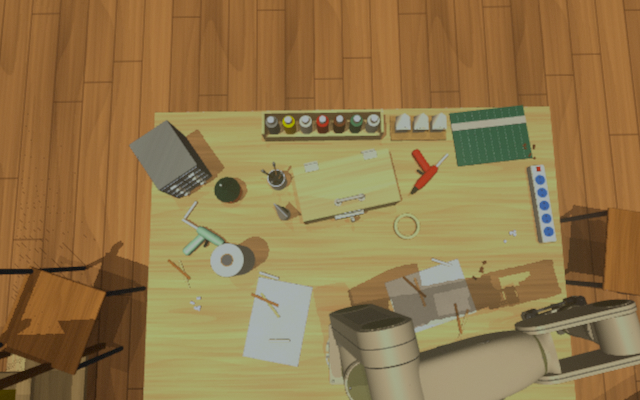

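View pics/side0.png

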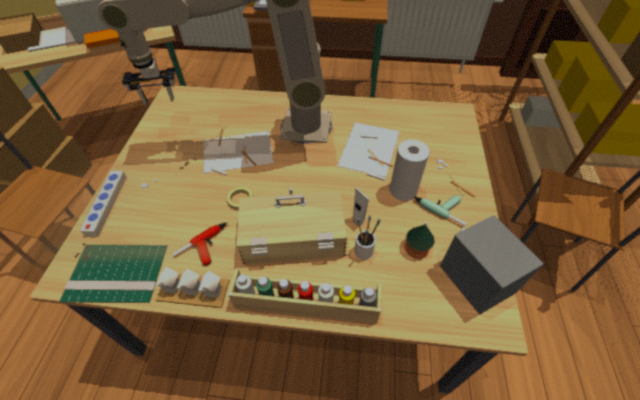

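The top view shows the chest's lid at about (347,185), the handle at (350,200), the catch at (350,214) and the tape at (406,226). The side view agrees, with the handle at (290,200). I'll enlarge both.

```bash
python3 - <<'E'
import cv2,numpy as np
a=cv2.imread("pics/top0.png")[140:240,280:420];b=cv2.imread("pics/side0.png")[175:275,225:365]
f=lambda i:cv2.resize(i,(800,571),interpolation=cv2.INTER_CUBIC)
cv2.imwrite("pics/topc.png",f(a));cv2.imwrite("pics/sidec.png",f(b))
E
```

```text
(no output)
```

View pics/topc.png

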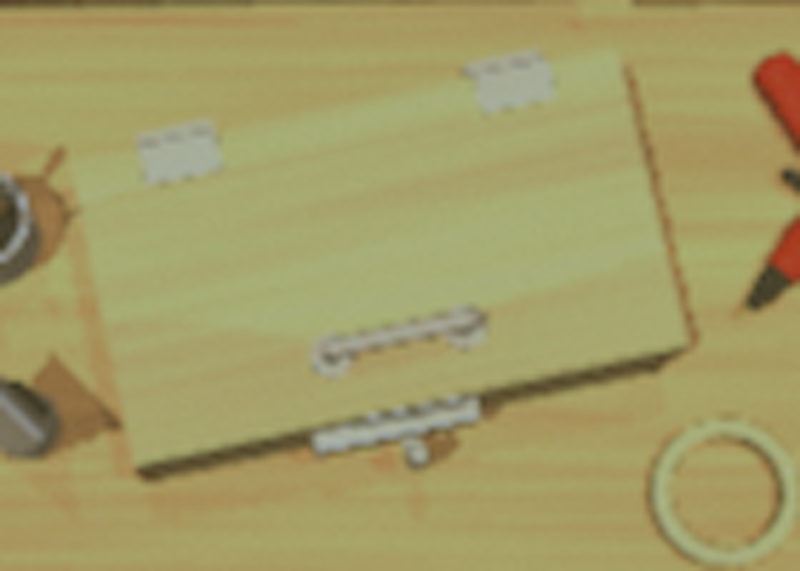

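View pics/sidec.png

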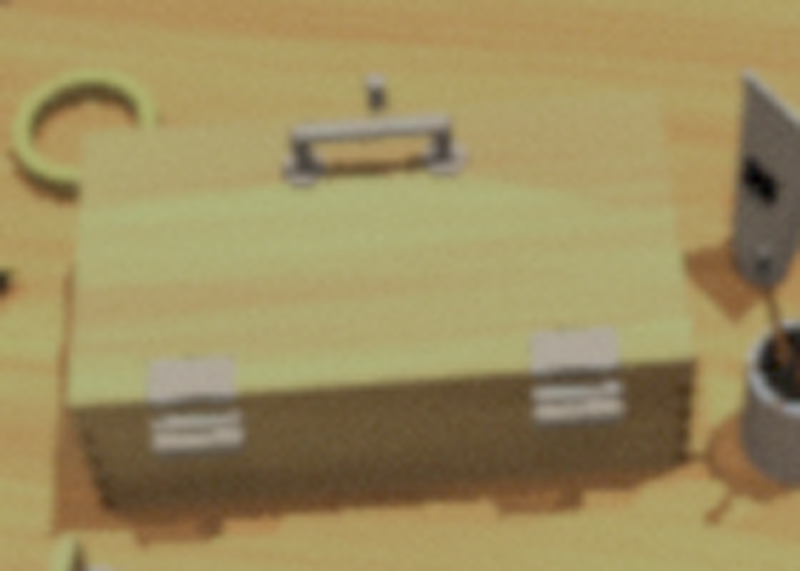

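```bash
cat > fit.py <<'E'
import numpy as np
from plant import robot
from scipy.optimize import least_squares
C={n:robot.read_camera(n) for n in("top","side")}
def proj(n,X):
    c=C[n];p=c["R"]@X+c["t"];return np.array([c["fx"]*p[0]/p[2]+c["cx"],c["fy"]*p[1]/p[2]+c["cy"]])
O={"top":(280,140),"side":(225,175)}
D=[("top",(138,470),'c',(-.1,.18,.124)),("top",(692,345),'c',(-.1,-.18,.124)),("top",(620,50),'c',(.1,-.18,.124)),("top",(72,172),'c',(.1,.18,.124)),
("side",(70,405),'c',(.1,-.18,.124)),("side",(692,360),'c',(.1,.18,.124)),("side",(85,132),'c',(-.1,-.18,.124)),("side",(658,95),'c',(-.1,.18,.124)),
("top",(401,334),'h',(-.058,0,.162)),("side",(372,126),'h',(-.058,0,.161)),("top",(416,453),'t',(-.1305,0,.119)),("side",(375,79),'t',(-.1305,0,.119))]
def W(p,k,X):
    x,y,a,h,t=p;X=np.array(X,float);X[1]+={'c':0,'h':h,'t':t}[k]
    c,s=np.cos(a),np.sin(a);return np.array([x+c*X[0]-s*X[1],y+s*X[0]+c*X[1],X[2]])
def res(p):return np.concatenate([proj(n,W(p,k,X))-((np.array(u)+.5)*.175-.5+O[n]) for n,u,k,X in D])
if __name__=="__main__":
    r=least_squares(res,[.6,0,.2,0,0],loss="soft_l1");p=r.x;print(p,np.round(res(p).reshape(-1,2),1).tolist())
    print("h",W(p,'h',(-.058,0,.158)),"t",W(p,'t',(-.1305,0,.103)))
    np.save("p.npy",p)
E
python3 fit.py
```

```text
[0.61742928 0.03743904 0.19872892 0.00155489 0.00411797] [[-0.6, -0.5], [-0.1, 0.3], [-0.3, -0.6], [-0.2, -1.6], [-0.8, -0.0], [0.7, -0.6], [-0.4, -0.1], [-0.5, -0.8], [-0.1, 0.0], [-0.2, -0.1], [0.3, 0.5], [0.2, -0.1]]
h [0.56026385 0.02751277 0.158     ] t [0.48868476 0.01571221 0.103     ]
```

```bash
cat > d.py <<'E'
# usage: d.py x y z phi : tool-frame delta to the target, turn so that tool y lies along phi (mod pi)
import sys,numpy as np
from plant import robot
from scipy.spatial.transform import Rotation as Ro
x,y,z,phi=map(float,sys.argv[1:])
s=robot.read_state();R=Ro.from_rotvec(s["orientation"]);M=R.as_matrix()
ya=np.arctan2(M[1,1],M[0,1]);t=-((phi-ya+np.pi/2)%np.pi-np.pi/2)
print("pos",s["tool_pos"].round(4),"delta tool",(M.T@(np.array([x,y,z])-s["tool_pos"])).round(4),"turn",t.round(3),"q6",s["q"][5].round(2),"axes x",M[:,0].round(3),"y",M[:,1].round(3),"F",s["force"].round(2),s["t"])
print("delta after turn",((R*Ro.from_rotvec([0,0,t])).inv().apply(np.array([x,y,z])-s["tool_pos"])).round(4))
E
python3 d.py 0.5603 0.0275 0.24 0.199
```

```text
pos [ 0.1685 -0.5755  0.2368] delta tool [ 0.5454 -0.4686 -0.0026] turn -1.485 q6 -0.09 axes x [0.96  0.281 0.   ] y [ 0.281 -0.96  -0.001] F [ 0.78 -0.7  -0.01] 0.2
delta after turn [ 0.5136  0.5033 -0.0026]
```
turn -1.485: q6 effect: base turns q1 from -1.37 to ~0.05 (+1.42). q6 after = about? Tool fixed world orientation needs q6 change +/-1.42. Currently q6=-.085 with tool x at 16° and q1=-78.5°. Turn about tool z (down) negative = world ccw + ... To rotate world yaw +1.485 while q1 gives +1.42, q6 changes by only ~±0.065. Good. Then for thumb: ±90°. fine.

Units first: shifts go in units of 50 mm and turns go in units of 0.05 rad. So -0.15 rad is -3.

>>> advance(
  deltas={"jaw": [0.093, 0.093, 0.093, 0.093, 0.093, 0.093, 0.093, 0.093, 0.093, 0.093], "tx": [0, 0, 0, 0, 0, 0, 0, 0, 0, 0], "ty": [0, 0, 0, 0, 0, 0, 0, 0, 0, 0], "tz": [0, 0, 0, 0, 0, 0, 0, 0, 0, 0], "rz": [-3, -3, -3, -3, -3, -3, -3, -3, -3, -2.7]},
  grip_force=20,
)

```text
t: 1.2
tool_pos: [0.1685, -0.5757, 0.2371]
orientation: [-1.982, -2.437, -0.001]
force: [-0.2, -1.0, -0.1]
opening: 0.0928
gripper_force: 0.0
```

>>> advance(
  deltas={"jaw": [0.093, 0.093, 0.093, 0.093, 0.093, 0.093, 0.093, 0.093, 0.093, 0.093, 0.093, 0.093, 0.093, 0.093, 0.093, 0.093, 0.093], "tx": [0.68, 0.68, 0.68, 0.68, 0.68, 0.68, 0.68, 0.68, 0.68, 0.68, 0.68, 0.68, 0.68, 0.68, 0.68, 0, 0], "ty": [0.66, 0.66, 0.66, 0.66, 0.66, 0.66, 0.66, 0.66, 0.66, 0.66, 0.66, 0.66, 0.66, 0.66, 0.66, 0, 0], "tz": [0, 0, 0, 0, 0, 0, 0, 0, 0, 0, 0, 0, 0, 0, 0, 0, 0], "rz": [0, 0, 0, 0, 0, 0, 0, 0, 0, 0, 0, 0, 0, 0, 0, 0, 0]},
)

```text
t: 2.9
tool_pos: [0.5529, 0.0229, 0.2368]
orientation: [-1.986, -2.433, 0.002]
force: [-0.4, -0.4, -0.3]
opening: 0.093
gripper_force: 0.0
```

```bash
python3 d.py 0.5603 0.0275 0.163 0.199
```

```text
pos [0.5529 0.0229 0.2368] delta tool [0.003  0.0083 0.0738] turn 0.003 q6 -0.25 axes x [-0.2   0.98  0.  ] y [ 0.98   0.2   -0.001] F [-0.38 -0.36 -0.34] 2.9
delta after turn [0.003  0.0082 0.0738]
```

In the tool's units: 0.01 m is 0.2, 0.008 m is 0.16.

>>> advance(
  deltas={"jaw": [0.093, 0.093, 0.093], "tx": [0.06, 0, 0], "ty": [0.16, 0, 0], "tz": [0.2, 0.2, 0], "rz": [0, 0, 0]},
)

```text
t: 3.2
tool_pos: [0.5589, 0.0256, 0.2149]
orientation: [-1.99, -2.428, 0.004]
force: [-0.1, 0.5, -1.0]
opening: 0.093
gripper_force: 0.0
```

```bash
python3 - <<'E'
import numpy as np,cv2,fit
from plant import robot
p=np.load("p.npy");c=robot.read_camera("wrist");fit.C["wrist"]=c
im=c["image"][:,:,::-1].copy()
for k,X in [('h',(-.058,-.037,.158)),('h',(-.058,.037,.158)),('t',(-.1305,0,.119)),('c',(-.1,.18,.124)),('c',(-.1,-.18,.124))]:
    u=fit.proj("wrist",fit.W(p,k,X));print(k,u.round(1));cv2.circle(im,tuple(int(v) for v in u.round()),4,(255,0,255),1)
cv2.imwrite("pics/w0.png",im)
E
```

```text
h [317.2 269.1]
h [317.2 173.6]
t [231.4 203.7]
c [253.3 -48.6]
c [275.6 379.1]
```

View pics/w0.png

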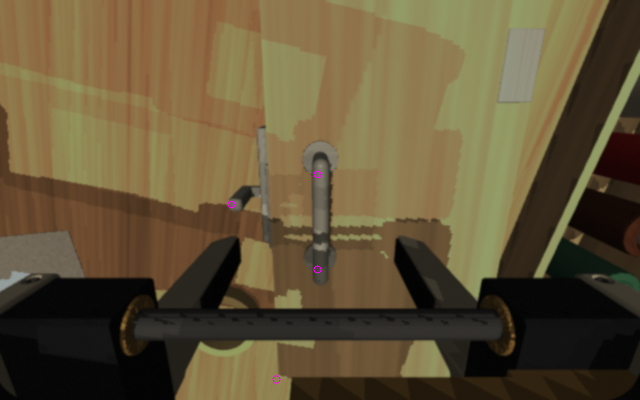

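The wrist view confirms the fit to about 2 mm: the bar is at column 320 against 317 predicted, the thumb-piece at (236,203) against (231,204), and the fingers straddle the bar. I'll descend and grip.

In the tool's units: 0.02 m is 0.4, 0.015 m is 0.3.

>>> advance(
  deltas={"jaw": [0.093, 0.093, 0.093, 0.093, 0.01, 0.01, 0.01, 0.01, 0.01, 0.01], "tx": [0.02, 0, 0, 0, 0, 0, 0, 0, 0, 0], "ty": [0.06, 0, 0, 0, 0, 0, 0, 0, 0, 0], "tz": [0.3, 0.4, 0.3, 0, 0, 0, 0, 0, 0, 0], "rz": [0, 0, 0, 0, 0, 0, 0, 0, 0, 0]},
  grip_force=20,
)

```text
t: 4.35
tool_pos: [0.5631, 0.0281, 0.1677]
orientation: [1.99, 2.431, 0.0]
force: [-0.2, -0.6, 1.3]
opening: 0.0502
gripper_force: 0.0
```

```bash
python3 d.py 0.5603 0.0275 0.164 0.199
```

```text
pos [0.5631 0.0281 0.1677] delta tool [ 0.     -0.0029  0.0037] turn 0.0 q6 -0.24 axes x [-0.198  0.98  -0.   ] y [0.98  0.198 0.   ] F [-0.17 -0.6   1.28] 4.35
delta after turn [ 0.     -0.0029  0.0037]
```

In the tool's units: 0.004 m is 0.08.

>>> advance(
  deltas={"jaw": [0.01, 0.01, 0.01, 0.01, 0.01, 0.01, 0.01, 0.01], "tx": [0, 0, 0, 0, 0, 0, 0, 0], "ty": [0, 0, 0, 0, 0, 0, 0, 0], "tz": [0.08, 0, 0, 0, 0, 0, 0, 0], "rz": [0, 0, 0, 0, 0, 0, 0, 0]},
)

```text
t: 5.15
tool_pos: [0.5615, 0.0278, 0.1633]
orientation: [-1.988, -2.429, 0.004]
force: [-9.1, -1.0, 5.4]
opening: 0.011
gripper_force: 20.0
```

```bash
python3 d.py 0.5603 0.0275 0.164 0.199
```

```text
pos [0.5615 0.0278 0.1633] delta tool [-0.     -0.0012 -0.0007] turn -0.0 q6 -0.24 axes x [-0.198  0.98   0.   ] y [ 0.98   0.198 -0.004] F [-9.11 -1.04  5.44] 5.15
delta after turn [-0.     -0.0012 -0.0007]
```

In the tool's units: -0.0017 m is -0.034, -0.001 m is -0.02.

>>> advance(
  deltas={"jaw": [0.01, 0.01], "tx": [0, 0], "ty": [-0.034, 0], "tz": [-0.02, 0], "rz": [0, 0]},
  grip_force=30,
)

```text
t: 5.35
tool_pos: [0.5616, 0.0278, 0.1641]
orientation: [1.989, 2.431, 0.001]
force: [4.4, 1.0, -5.2]
opening: 0.0111
gripper_force: 26.3
```

>>> advance(
  deltas={"jaw": [0.01, 0.01, 0.01], "tx": [0, 0, 0], "ty": [0, 0, 0], "tz": [-0.02, -0.02, 0], "rz": [0, 0, 0]},
)

```text
t: 5.65
tool_pos: [0.5624, 0.0279, 0.1663]
orientation: [1.989, 2.43, 0.003]
force: [8.1, 2.1, -8.7]
opening: 0.0113
gripper_force: 26.4
```

>>> advance(
  deltas={"jaw": [0.01, 0.01], "tx": [0, 0], "ty": [0, 0], "tz": [-0.02, 0], "rz": [0, 0]},
)

```text
t: 5.85
tool_pos: [0.5624, 0.0279, 0.1665]
orientation: [1.989, 2.43, 0.003]
force: [11.8, 0.6, -13.5]
opening: 0.0112
gripper_force: 26.5
```

It's caught: the bar stopped after about 3 mm, and the last 1 mm of pull moved it only 0.2 mm while the force rose from 8.7 to 13.5 N. I'll lower the lid, let go and go to the thumb-piece.

>>> advance(
  deltas={"jaw": [0.01, 0.01, 0.01, 0.093, 0.093, 0.093, 0.093, 0.093, 0.093, 0.093, 0.093], "tx": [0, 0, 0, 0, 0, 0, 0, 0, 0, 0, 0], "ty": [0.02, 0, 0, 0, 0, 0, 0, 0, 0, 0, 0], "tz": [0.04, 0.03, 0, 0, 0, 0, 0, 0, 0, 0, 0], "rz": [0, 0, 0, 0, 0, 0, 0, 0, 0, 0, 0]},
)

```text
t: 6.95
tool_pos: [0.5623, 0.0279, 0.1639]
orientation: [-1.99, -2.431, -0.0]
force: [0.3, -0.4, 0.0]
opening: 0.0706
gripper_force: 0.0
```

```bash
python3 d.py 0.4905 0.0155 0.21 -1.372
```

```text
pos [0.5623 0.0279 0.1639] delta tool [ 0.002  -0.0729 -0.0461] turn -1.571 q6 -0.24 axes x [-0.198  0.98   0.   ] y [0.98  0.198 0.   ] F [ 0.34 -0.37  0.04] 6.95
delta after turn [ 0.0729  0.002  -0.0461]
```

In the tool's units: -0.038 m is -0.76, -0.035 m is -0.7.

>>> advance(
  deltas={"jaw": [0.093, 0.093, 0.093, 0.093, 0.093], "tx": [0, 0, 0, 0, 0.04], "ty": [0, 0, 0, -0.7, -0.76], "tz": [0, -0.4, -0.5, 0, 0], "rz": [0, 0, 0, 0, 0]},
  grip_force=15,
)

```text
t: 7.45
tool_pos: [0.4906, 0.0153, 0.2098]
orientation: [1.989, 2.43, 0.002]
force: [-1.1, -0.6, -0.1]
opening: 0.0932
gripper_force: 0.0
```

>>> advance(
  deltas={"jaw": [0.093, 0.093, 0.093, 0.093, 0.093, 0.093, 0.093, 0.093, 0.093, 0.093, 0.093, 0.093], "tx": [0, 0, 0, 0, 0, 0, 0, 0, 0, 0, 0, 0], "ty": [0, 0, 0, 0, 0, 0, 0, 0, 0, 0, 0, 0], "tz": [0, 0, 0, 0, 0, 0, 0, 0, 0, 0, 0, 0], "rz": [-3, -3, -3, -3, -3, -3, -3, -3, -3, -3, -1.42, 0]},
)

```text
t: 8.65
tool_pos: [0.4903, 0.0154, 0.209]
orientation: [-0.314, 3.126, 0.0]
force: [-0.9, 0.0, -0.2]
opening: 0.0934
gripper_force: 0.0
```

```bash
python3 d.py 0.4905 0.0155 0.108 -1.372
python3 - <<'E'
import numpy as np,cv2,fit
from plant import robot
p=np.load("p.npy");c=robot.read_camera("wrist");fit.C["wrist"]=c
im=c["image"][:,:,::-1].copy()
u=fit.proj("wrist",np.array([.4905,.0155,.119]));print(u.round(1));cv2.circle(im,tuple(int(v) for v in u.round()),4,(255,0,255),1)
cv2.imwrite("pics/w1.png",im)
E
```

```text
pos [0.4903 0.0154 0.209 ] delta tool [-0.0002  0.      0.101 ] turn 0.001 q6 -1.84 axes x [-0.98  -0.199 -0.   ] y [-0.199  0.98  -0.   ] F [-0.9   0.02 -0.21] 8.65
delta after turn [-0.0002  0.      0.101 ]
[316.6 210.1]
```

View pics/w1.png

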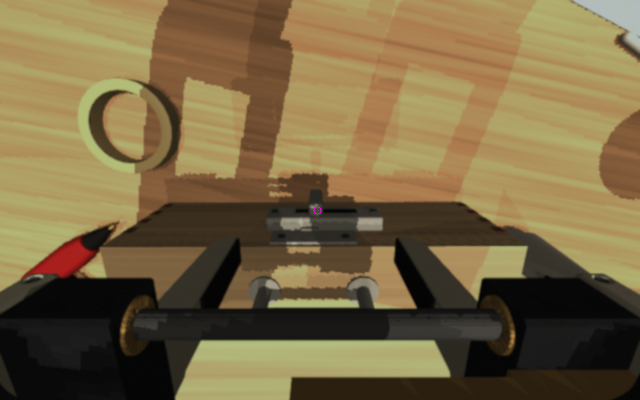

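The thumb-piece's top is at about (316,208), on the marked target. I'll descend and close on it lightly.

In the tool's units: 0.035 m is 0.7, 0.02 m is 0.4.

>>> advance(
  deltas={"jaw": [0.093, 0.093, 0.093, 0.093, 0.01, 0.01, 0.01, 0.01, 0.01, 0.01, 0.01, 0.01, 0.01, 0.01, 0.01, 0.01, 0.01, 0.01], "tx": [0, 0, 0, 0, 0, 0, 0, 0, 0, 0, 0, 0, 0, 0, 0, 0, 0, 0], "ty": [0, 0, 0, 0, 0, 0, 0, 0, 0, 0, 0, 0, 0, 0, 0, 0, 0, 0], "tz": [0.7, 0.7, 0.4, 0.22, 0, 0, 0, 0, 0, 0, 0, 0, 0, 0, 0, 0, 0, 0], "rz": [0, 0, 0, 0, 0, 0, 0, 0, 0, 0, 0, 0, 0, 0, 0, 0, 0, 0]},
  grip_force=12,
)

```text
t: 10.6
tool_pos: [0.4904, 0.0152, 0.1079]
orientation: [0.312, -3.126, 0.001]
force: [0.6, -2.1, -1.4]
opening: 0.0121
gripper_force: 12.0
```

```bash
python3 d.py 0.4905 0.0155 0.108 -1.372
```

```text
pos [0.4904 0.0152 0.1079] delta tool [-0.0002  0.0002 -0.0001] turn 0.0 q6 -1.84 axes x [-0.98  -0.198  0.   ] y [-0.198  0.98  -0.   ] F [ 0.65 -2.12 -1.45] 10.6
delta after turn [-0.0002  0.0002 -0.0001]
```

>>> advance(
  deltas={"jaw": [0.01, 0.01, 0.01, 0.01, 0.01], "tx": [0, 0, 0, 0, 0], "ty": [0.08, 0.08, 0.08, 0.06, 0], "tz": [0, 0, 0, 0, 0], "rz": [0, 0, 0, 0, 0]},
)

```text
t: 11.1
tool_pos: [0.4872, 0.0309, 0.1079]
orientation: [0.313, -3.126, -0.001]
force: [-1.4, 0.2, -0.4]
opening: 0.0119
gripper_force: 12.0
```

```bash
python3 d.py 0.4905 0.0155 0.108 -1.372
```

```text
pos [0.4872 0.0309 0.1079] delta tool [-0.0002 -0.0158 -0.0001] turn 0.001 q6 -1.81 axes x [-0.98  -0.199  0.   ] y [-0.199  0.98   0.001] F [-1.43  0.25 -0.39] 11.1
delta after turn [-0.0002 -0.0158 -0.0001]
```

>>> advance(
  deltas={"jaw": [0.01, 0.01, 0.01], "tx": [0, 0, 0], "ty": [0.04, 0.02, 0], "tz": [0, 0, 0], "rz": [0, 0, 0]},
)

```text
t: 11.4
tool_pos: [0.4867, 0.0332, 0.1079]
orientation: [0.313, -3.126, -0.0]
force: [0.1, -2.2, -1.3]
opening: 0.0118
gripper_force: 12.0
```

```bash
python3 d.py 0.4905 0.0155 0.108 -1.372
```

```text
pos [0.4867 0.0332 0.1079] delta tool [-0.0002 -0.0181 -0.0001] turn 0.001 q6 -1.81 axes x [-0.98  -0.198  0.   ] y [-0.198  0.98   0.   ] F [ 0.09 -2.22 -1.25] 11.4
delta after turn [-0.0002 -0.0181 -0.0001]
```

Moved 18 mm with no stop yet. I'll keep going in small steps until it meets the stop.

In the tool's units: 0.001 m is 0.02.

>>> advance(
  deltas={"jaw": [0.01, 0.01, 0.01], "tx": [0, 0, 0], "ty": [0.02, 0.02, 0], "tz": [0, 0, 0], "rz": [0, 0, 0]},
)

```text
t: 11.7
tool_pos: [0.4864, 0.0351, 0.1079]
orientation: [0.312, -3.126, -0.0]
force: [0.1, -2.4, -0.8]
opening: 0.0115
gripper_force: 12.0
```

>>> advance(
  deltas={"jaw": [0.01, 0.01], "tx": [0, 0], "ty": [0.02, 0], "tz": [0, 0], "rz": [0, 0]},
)

```text
t: 11.9
tool_pos: [0.4863, 0.0356, 0.1079]
orientation: [-0.312, 3.126, -0.002]
force: [0.2, -5.4, -1.1]
opening: 0.0123
gripper_force: 12.0
```

```bash
python3 d.py 0.4905 0.0155 0.108 -1.372
```

```text
pos [0.4863 0.0356 0.1079] delta tool [-0.0002 -0.0205 -0.0001] turn 0.0 q6 -1.8 axes x [-0.98  -0.198  0.   ] y [-0.198  0.98  -0.001] F [ 0.23 -5.4  -1.14] 11.9
delta after turn [-0.0002 -0.0205 -0.0001]
```

The force rose at the 20.5 mm mark, so the catch is at its stop. I'll release it and go back to the handle.

>>> advance(
  deltas={"jaw": [0.093, 0.093, 0.093, 0.093, 0.093, 0.093, 0.093, 0.093, 0.093, 0.093, 0.093, 0.093, 0.093], "tx": [0, 0, 0, 0, 0, 0, 0, 0, 0, 0, 0, 0, 0], "ty": [0, 0, 0, 0, 0, 0, 0, 0, 0, 0, 0, 0, 0], "tz": [0, 0, 0, 0, 0, 0, 0, 0, 0, 0, -0.4, -0.8, -0.8], "rz": [0, 0, 0, 0, 0, 0, 0, 0, 0, 0, 0, 0, 0]},
)

```text
t: 13.2
tool_pos: [0.4853, 0.0361, 0.2082]
orientation: [0.312, -3.124, -0.0]
force: [0.6, 0.0, 0.8]
opening: 0.0931
gripper_force: 0.0
```

>>> advance(
  deltas={"jaw": [0.093, 0.093, 0.093, 0.093, 0.093, 0.093, 0.093, 0.093, 0.093, 0.093, 0.093, 0.093], "tx": [0, 0, 0, 0, 0, 0, 0, 0, 0, 0, 0, 0], "ty": [0, 0, 0, 0, 0, 0, 0, 0, 0, 0, 0, 0], "tz": [0, 0, 0, 0, 0, 0, 0, 0, 0, 0, 0, 0], "rz": [3, 3, 3, 3, 3, 3, 3, 3, 3, 3, 1.42, 0]},
)

```text
t: 14.4
tool_pos: [0.4862, 0.036, 0.2079]
orientation: [-1.991, -2.43, -0.0]
force: [-0.0, 0.2, -0.4]
opening: 0.093
gripper_force: 0.0
```

```bash
python3 d.py 0.5616 0.0278 0.164 0.199
```

```text
pos [0.4862 0.036  0.2079] delta tool [-0.0229  0.0723  0.0439] turn -0.001 q6 -0.23 axes x [-0.197  0.98   0.   ] y [ 0.98   0.197 -0.   ] F [-0.04  0.21 -0.45] 14.4
delta after turn [-0.023   0.0723  0.0439]
```

In the tool's units: 0.036 m is 0.72, 0.024 m is 0.48.

>>> advance(
  deltas={"jaw": [0.093, 0.093, 0.093, 0.093, 0.093, 0.01, 0.01, 0.01, 0.01, 0.01, 0.01, 0.01, 0.01, 0.01, 0.01, 0.01, 0.01, 0.01, 0.01], "tx": [-0.22, -0.24, 0, 0, 0, 0, 0, 0, 0, 0, 0, 0, 0, 0, 0, 0, 0, 0, 0], "ty": [0.72, 0.72, 0, 0, 0, 0, 0, 0, 0, 0, 0, 0, 0, 0, 0, 0, 0, 0, 0], "tz": [0, 0, 0.4, 0.48, 0, 0, 0, 0, 0, 0, 0, 0, 0, 0, 0, 0, 0, 0, 0], "rz": [0, 0, 0, 0, 0, 0, 0, 0, 0, 0, 0, 0, 0, 0, 0, 0, 0, 0, 0]},
  grip_force=25,
)

```text
t: 16.3
tool_pos: [0.5614, 0.0277, 0.1639]
orientation: [1.99, 2.431, 0.0]
force: [2.7, -0.1, -1.7]
opening: 0.0113
gripper_force: 25.0
```

```bash
python3 d.py 0.5616 0.0278 0.164 0.199
```

```text
pos [0.5614 0.0277 0.1639] delta tool [ 0.      0.0002 -0.0001] turn 0.0 q6 -0.24 axes x [-0.198  0.98  -0.   ] y [0.98  0.198 0.   ] F [ 2.65 -0.07 -1.67] 16.3
delta after turn [ 0.      0.0002 -0.0001]
```

>>> advance(
  deltas={"jaw": [0.01, 0.01, 0.01], "tx": [0, 0, 0], "ty": [0.02, 0.028, 0], "tz": [-0.06, -0.068, 0], "rz": [0, 0, 0]},
)

```text
t: 16.6
tool_pos: [0.5638, 0.0282, 0.1705]
orientation: [-1.99, -2.431, 0.0]
force: [3.6, 0.1, -5.7]
opening: 0.0111
gripper_force: 25.0
```

>>> advance(
  deltas={"jaw": [0.01, 0.01, 0.01, 0.01, 0.01], "tx": [0, 0, 0, 0, 0], "ty": [0.03, 0.036, 0.068, 0.068, 0], "tz": [-0.07, -0.076, -0.132, -0.132, 0], "rz": [0, 0, 0, 0, 0]},
)

```text
t: 17.1
tool_pos: [0.5741, 0.0303, 0.1924]
orientation: [1.989, 2.431, 0.001]
force: [-2.3, -0.7, -2.6]
opening: 0.0112
gripper_force: 25.0
```

```bash
python3 d.py 0.5616 0.0278 0.164 0.199
```

```text
pos [0.5741 0.0303 0.1924] delta tool [ 0.     -0.0127  0.0284] turn 0.0 q6 -0.24 axes x [-0.198  0.98  -0.   ] y [0.98  0.198 0.001] F [-2.34 -0.68 -2.57] 17.1
delta after turn [ 0.     -0.0127  0.0284]
```

The catch is free and the lid is rising at about 3 N. I'll continue along the arc.

In the tool's units: -0.0083 m is -0.166, -0.0081 m is -0.162.

>>> advance(
  deltas={"jaw": [0.01, 0.01, 0.01, 0.01, 0.01, 0.01, 0.01], "tx": [0, 0, 0, 0, 0, 0, 0], "ty": [0.11, 0.114, 0.116, 0.134, 0.14, 0.144, 0], "tz": [-0.166, -0.162, -0.158, -0.146, -0.14, -0.134, 0], "rz": [0, 0, 0, 0, 0, 0, 0]},
)

```text
t: 17.8
tool_pos: [0.611, 0.0378, 0.239]
orientation: [1.989, 2.431, 0.0]
force: [-12.3, -1.1, 7.4]
opening: 0.011
gripper_force: 25.0
```

```bash
python3 d.py 0.5616 0.0278 0.164 0.199
```

```text
pos [0.611  0.0378 0.239 ] delta tool [ 0.     -0.0504  0.075 ] turn 0.0 q6 -0.22 axes x [-0.198  0.98  -0.   ] y [0.98  0.198 0.   ] F [-12.26  -1.13   7.36] 17.8
delta after turn [ 0.     -0.0504  0.075 ]
```

In the tool's units: 0.0083 m is 0.166, 0.0074 m is 0.148.

>>> advance(
  deltas={"jaw": [0.01, 0.01, 0.01, 0.01], "tx": [0, 0, 0, 0], "ty": [0.112, 0.148, 0.166, 0], "tz": [-0.136, -0.124, -0.11, 0], "rz": [0, 0, 0, 0]},
)

```text
t: 18.2
tool_pos: [0.6327, 0.0421, 0.2559]
orientation: [1.989, 2.43, 0.002]
force: [-3.4, -1.1, 0.1]
opening: 0.0112
gripper_force: 25.0
```

```bash
python3 d.py 0.5616 0.0278 0.164 0.199
```

```text
pos [0.6327 0.0421 0.2559] delta tool [ 0.     -0.0726  0.0918] turn 0.0 q6 -0.21 axes x [-0.198  0.98  -0.   ] y [0.98  0.198 0.002] F [-3.44 -1.07  0.06] 18.2
delta after turn [ 0.     -0.0726  0.0918]
```

In the tool's units: 0.0091 m is 0.182, 0.009 m is 0.18.

>>> advance(
  deltas={"jaw": [0.01, 0.01, 0.01, 0.01], "tx": [0, 0, 0, 0], "ty": [0.176, 0.18, 0.182, 0], "tz": [-0.094, -0.084, -0.074, 0], "rz": [0, 0, 0, 0]},
)

```text
t: 18.6
tool_pos: [0.6588, 0.0472, 0.2693]
orientation: [1.989, 2.43, 0.002]
force: [-5.1, -1.9, 7.0]
opening: 0.0108
gripper_force: 25.0
```

>>> advance(
  deltas={"jaw": [0.01, 0.01, 0.01, 0.01, 0.01], "tx": [0, 0, 0, 0, 0], "ty": [0.188, 0.19, 0.194, 0, 0], "tz": [-0.062, -0.052, -0.04, 0, 0], "rz": [0, 0, 0, 0, 0]},
)

```text
t: 19.1
tool_pos: [0.6864, 0.0528, 0.2763]
orientation: [1.989, 2.43, 0.002]
force: [-2.4, -0.1, 5.2]
opening: 0.0112
gripper_force: 25.0
```

```bash
python3 d.py 0.5616 0.0278 0.164 0.199
python3 - <<'E'
from plant import robot
import cv2
c=robot.read_camera("side");cv2.imwrite("pics/s2.png",cv2.resize(c["image"][90:290,180:500,::-1],(800,500),interpolation=cv2.INTER_CUBIC))
c=robot.read_camera("top");cv2.imwrite("pics/t2.png",c["image"][:,:,::-1])
E
```

```text
pos [0.6864 0.0528 0.2763] delta tool [ 0.0002 -0.1275  0.112 ] turn 0.0 q6 -0.2 axes x [-0.198  0.98  -0.   ] y [0.98  0.198 0.002] F [-2.42 -0.12  5.15] 19.1
delta after turn [ 0.0002 -0.1275  0.112 ]
```

View pics/s2.png

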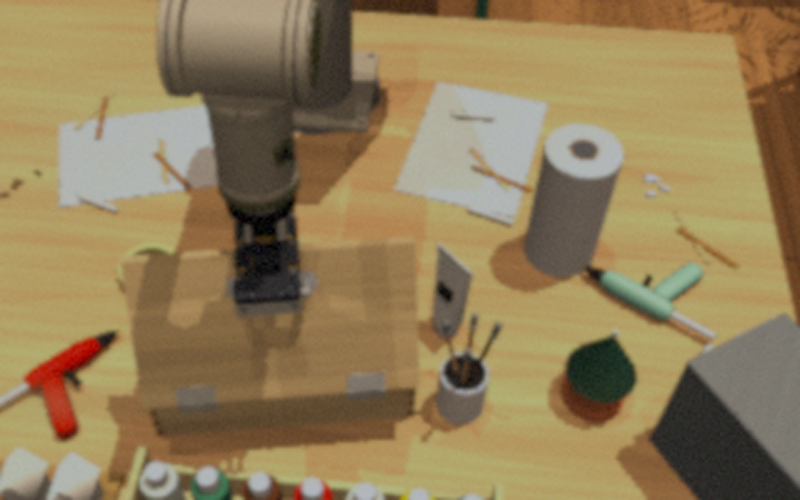

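The side view shows the lid held up by the gripper, front edge at about row 245 and hinges at row 390, with every bystander in place. From the handle's travel the lid is at about 59°. I'll let it settle and hand in.

>>> advance(
  deltas={"jaw": [0.01, 0.01, 0.01, 0.01, 0.01, 0.01], "tx": [0, 0, 0, 0, 0, 0], "ty": [0.02, 0, 0, 0, 0, 0], "tz": [0, 0, 0, 0, 0, 0], "rz": [0, 0, 0, 0, 0, 0]},
)

```text
t: 19.8
tool_pos: [0.6871, 0.053, 0.2764]
orientation: [1.989, 2.43, 0.002]
force: [-2.2, -1.1, 5.6]
opening: 0.0111
gripper_force: 25.0
```

```bash
python3 d.py 0.5616 0.0278 0.164 0.199; python3 -c "
from plant import robot
print(robot.close_job())"
```

```text
pos [0.6871 0.053  0.2764] delta tool [ 0.0002 -0.1282  0.1121] turn 0.0 q6 -0.2 axes x [-0.198  0.98  -0.   ] y [0.98  0.198 0.002] F [-2.25 -1.1   5.57] 19.8
delta after turn [ 0.0002 -0.1282  0.1121]
the job is handed in; nothing more can be done
None
```

The tug showed the lid was caught, so I slid the catch to its stop, raised the lid by the handle to about 60° and handed in at 19.8 s still holding it, with nothing around the chest disturbed.

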